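Strip the coloured beakers from a returned canteen tray into their wash cradles

ROBOT

A 6-joint arm with a two-finger parallel gripper is mounted at the origin on the work surface. World frame = base frame: x ahead of the robot, y to its left, z up, the work surface at z = 0. Lengths are in mm, angles in rad, forces in N, time in s.
With the tool pointing down it reaches from about 350 to 975 mm from the base axis. Payload 7.1 kg.
Tool frame: the origin (TCP) lies on the centre line of the jaws, within the pads' length; the fingertips stand 11 mm ahead of it and the grasp point (between the pads) lies 8 mm behind it; z points along the fingers, y is the line along which they close (so a half turn about z gives the same grasp; the last joint's range is limited). The gripper opens to 88 mm and grips with 3 to 60 N. Pads are 20 mm wide; open, the fingers measure 115 mm over their backs; the gripper's body (75 mm by 178 mm) begins 61 mm behind the grasp point.
Start: joints at [1.303, 0.423, 1.63, -0, 1.089, -0.019], TCP at [153.869, 605.747, 233.675] pointing down, gripper open.
Joint ranges: [-3, 3], [-0.9, 2.11], [0.09, 2.58], [-1.31, 4.45], [0.11, 2.69], [-2.54, 2.54]. Speed limits (rad/s): [2.39, 2.39, 3.01, 3.14, 3.14, 3.14].

INTERFACE

Orientations are given as a rotation vector (axis times angle).
In Python, from station import robot gives the robot as it stands. The module is installed in compiled form; this text tells all that it offers.
- The arm moves only by the tool servo_tool, never from a script. Its argument "plan" is text: rows parted by semicolons, each of 7 numbers parted by spaces: the shift along the tool's x, y, z in mm, then the turn, a rotation vector about the tool's x, y, z in rad, then the finger opening in mm, from 0 to 87.8. In form: tx ty tz ax ay az gripper; .... A call has 1 to 10 rows; each row is the pose to reach, as a shift and turn from the pose commanded when the call began, along the tool's axes at that moment; what a row does not reach only later rows make up. A row lasts 1/12 s, in which the tool goes at most 41.7 mm and 7.16 degrees, less where a joint would pass 70% of its speed; a pose out of reach is approached as far as the arm can. A call with a gripper value outside its range is refused whole. The fingers move at their own pace and stop on an object; "grip_force" is the grip in N (left out, the last holds). Time passes only in rows, so rows that repeat a pose let the fingers close. It gives the time, the measured TCP pose, the force, the opening and the grip force at its end, in the units of the state.
- robot.state(): the state, without advancing time (a new reading comes with each control period).
- robot.snapshot(name): name is "side" or "top"; returns a dict with "img" (420x560x3 uint8, red, green, blue), "range_z" (420x560 float32, mm along the optical axis (not along the pixel's ray), 0 where there is no reading), "intrinsics" (3x3 intrinsics, pixels), "world_from_camera" (4x4, takes a point from camera to world coordinates). Camera axes: x right, y down, z forward; pixel columns grow to the right and rows downward; lengths in mm; the calibration is good to about 2 mm. A picture is of the moment at which its call begins.
- robot.sign_off(): hands the job in; it is judged then, once.
The state is a dict: "time": time; "joint_pos": joint angles; "dq": joint speeds; "joint_torque": joint torques, N m; "tool_pos": TCP position; "eef_rot": TCP orientation; "ft_force": force on the tool from outside, world axes, zero at the start; "wrist_torque": the same for the moment, N m; "grip_width": opening from 0.0 (shut) to 1.0 (fully open); "gripper_force": force on a finger pad.
Only numpy, scipy, OpenCV 4.12 (cv2) and the standard library are available. Lean on these libraries where they do the work, as an engineer would, in place of code of your own. Each camera call takes 0.05 s, during which the arm holds its last target. There are 200 camera calls.

TASK

Clear the coloured beakers from the returned tray: carry the red, yellow, green and blue beaker, one at a time, each into the wash cradle of its own colour, so that it stands mouth down and flat on the cradle's floor. Set them down rather than dropping them, and leave the two white mugs standing where they are on the tray.

Things in the scene. Friction and masses are not known exactly. Their poses are not given: they have to be found in the camera images.
- beaker_red_mid (a point): red plastic drinking beaker standing mouth down on the tray, closed foot up. Round with straight sides 54 mm across; a lip 60 mm across runs round the mouth in the lowest 10 mm; 95 mm tall; 40 to 85 g. This point is its centre, on the axis half-way up (47.5 mm above its lower rim); z points up, yaw is of no importance. The tray is 8 mm thick with a rim 16 mm high; nothing between the tray and the cradles stands higher than the beakers.
- beaker_yellow_mid (a point): yellow plastic drinking beaker standing mouth down on the tray, closed foot up. Round with straight sides 54 mm across; a lip 60 mm across runs round the mouth in the lowest 10 mm; 95 mm tall; 40 to 85 g. This point is its centre, on the axis half-way up (47.5 mm above its lower rim); z points up, yaw is of no importance. The tray is 8 mm thick with a rim 16 mm high; nothing between the tray and the cradles stands higher than the beakers.
- beaker_green_mid (a point): green plastic drinking beaker standing mouth down on the tray, closed foot up. Round with straight sides 54 mm across; a lip 60 mm across runs round the mouth in the lowest 10 mm; 95 mm tall; 40 to 85 g. This point is its centre, on the axis half-way up (47.5 mm above its lower rim); z points up, yaw is of no importance. The tray is 8 mm thick with a rim 16 mm high; nothing between the tray and the cradles stands higher than the beakers.
- beaker_blue_mid (a point): blue plastic drinking beaker standing mouth down on the tray, closed foot up. Round with straight sides 54 mm across; a lip 60 mm across runs round the mouth in the lowest 10 mm; 95 mm tall; 40 to 85 g. This point is its centre, on the axis half-way up (47.5 mm above its lower rim); z points up, yaw is of no importance. The tray is 8 mm thick with a rim 16 mm high; nothing between the tray and the cradles stands higher than the beakers.
- mug_a_mid (a point): white china mug standing upright on the tray among the beakers, 72 mm across, 80 mm tall, with a side handle towards its own +y that reaches some 65 mm from the axis. Not to be moved. This point is its centre, on the axis 40 mm above its foot.
- mug_b_mid (a point): white china mug standing upright on the tray among the beakers, 72 mm across, 80 mm tall, with a side handle towards its own +y that reaches some 65 mm from the axis. Not to be moved. This point is its centre, on the axis 40 mm above its foot.
- cradle_red: red wash cradle: a low square grey open-topped basket fixed to the counter, with red floor and red rim band. Outside 88 x 88 mm and 30 mm high, walls 4 mm, inside 80 x 80 mm, floor 4 mm thick. Origin: centre of its underside, on the counter; x and y along its sides, z up. Cradles are at least 115 mm apart, centre to centre; a white bowl 104 mm across and 45 mm high may stand in the same area, at least 115 mm from any cradle's centre.
- cradle_yellow: yellow wash cradle: a low square grey open-topped basket fixed to the counter, with yellow floor and yellow rim band. Outside 88 x 88 mm and 30 mm high, walls 4 mm, inside 80 x 80 mm, floor 4 mm thick. Origin: centre of its underside, on the counter; x and y along its sides, z up. Cradles are at least 115 mm apart, centre to centre; a white bowl 104 mm across and 45 mm high may stand in the same area, at least 115 mm from any cradle's centre.
- cradle_green: green wash cradle: a low square grey open-topped basket fixed to the counter, with green floor and green rim band. Outside 88 x 88 mm and 30 mm high, walls 4 mm, inside 80 x 80 mm, floor 4 mm thick. Origin: centre of its underside, on the counter; x and y along its sides, z up. Cradles are at least 115 mm apart, centre to centre; a white bowl 104 mm across and 45 mm high may stand in the same area, at least 115 mm from any cradle's centre.
- cradle_blue: blue wash cradle: a low square grey open-topped basket fixed to the counter, with blue floor and blue rim band. Outside 88 x 88 mm and 30 mm high, walls 4 mm, inside 80 x 80 mm, floor 4 mm thick. Origin: centre of its underside, on the counter; x and y along its sides, z up. Cradles are at least 115 mm apart, centre to centre; a white bowl 104 mm across and 45 mm high may stand in the same area, at least 115 mm from any cradle's centre.

How it is judged (in metres and radians):
At the end, for the whole second after the job is handed in: Each beaker stands mouth down (tilt under 0.08 rad) on the floor of the cradle of its own colour: axis within 16 mm of the cradle's centre, its centre less than 56 mm above the cradle's underside, released and at rest. Both mugs stand upright within 30 mm of where they were (horizontal distance between beaker_red_mid and cradle_red below 0.016 m and z of beaker_red_mid in the frame of cradle_red below 0.056 m and angle between each of beaker_red_mid, beaker_yellow_mid, beaker_green_mid, beaker_blue_mid's own z axis and vertical below 0.08 rad and linear speed of each of beaker_red, beaker_yellow, beaker_green, beaker_blue below 0.02 m/s and contact force between the fingers and beaker_red below 0.1 N and horizontal distance between beaker_yellow_mid and cradle_yellow below 0.016 m and z of beaker_yellow_mid in the frame of cradle_yellow below 0.056 m and contact force between the fingers and beaker_yellow below 0.1 N and horizontal distance between beaker_green_mid and cradle_green below 0.016 m and z of beaker_green_mid in the frame of cradle_green below 0.056 m and contact force between the fingers and beaker_green below 0.1 N and horizontal distance between beaker_blue_mid and cradle_blue below 0.016 m and z of beaker_blue_mid in the frame of cradle_blue below 0.056 m and contact force between the fingers and beaker_blue below 0.1 N and distance of each of mug_a_mid, mug_b_mid from where it was at the start of the episode below 0.03 m and angle between each of mug_a_mid, mug_b_mid's own z axis and vertical below 0.1 rad); the robot touches nothing.
It fails at once if a beaker is dropped from more than about 4 cm or thrown (faster than 0.9 m/s out of the fingers) ((linear speed of beaker_red above 0.9 m/s and contact force between the fingers and beaker_red below 0.1 N) or (linear speed of beaker_yellow above 0.9 m/s and contact force between the fingers and beaker_yellow below 0.1 N) or (linear speed of beaker_green above 0.9 m/s and contact force between the fingers and beaker_green below 0.1 N) or (linear speed of beaker_blue above 0.9 m/s and contact force between the fingers and beaker_blue below 0.1 N)).
It fails at once if a white mug is moved by more than 30 mm or tipped (distance of any of mug_a_mid, mug_b_mid from where it was at the start of the episode above 0.03 m or angle between any of mug_a_mid, mug_b_mid's own z axis and vertical above 0.4 rad).
It also fails if it takes over 99 s, if anything falls off the work surface, if the arm or the gripper's body presses on something with over 40 N, if the wrist force passes 120 N, or if a joint passes its speed limit or range.

## Working session

There is one attempt and no reset: what is moved stays moved. The work goes in short steps, Python scripts to look and compute and a tool call to move; the robot and the scene stay as the last step left them, time stands still between calls to the robot, and variables do not carry over. Pictures are saved under pics/ and viewed, at most 14 in all, crops included, and the job is handed in when it is done.

Besides the shell and the picture viewer there is one more tool, called after "Emit:" as name(argument=value, ...) on one line, values as JSON. servo_tool: Moves the arm, as the interface text tells. Its arguments: {"type":"object","properties":{"plan":{"type":"string"},"grip_force":{"type":"number"}},"required":["plan"]}

```bash
mkdir -p pics; python3 - <<'E'
from station import robot
import cv2,numpy as np
s=robot.state();print(s)
for n in("top","side"):
    d=robot.snapshot(n);cv2.imwrite(f"pics/{n}0.png",d["img"][:,:,::-1]);np.savez(f"{n}0.npz",**d)
    print(n,d["intrinsics"],d["world_from_camera"])
E
```

```text
{'time': 0.0, 'joint_pos': array([ 1.30302608e+00,  4.23858976e-01,  1.63068341e+00, -3.31462873e-05,
        1.08861411e+00, -1.90000645e-02]), 'dq': array([-0.0004345 ,  0.00088665, -0.00103344,  0.00057205, -0.00061708,
        0.00028312]), 'joint_torque': array([ 1.86986028e-03, -5.44642389e+01, -2.73660064e+01,  6.43975753e-02,
        2.30304559e-02, -1.34423967e-04]), 'tool_pos': array([153.72211188, 605.23884171, 232.89295988]), 'eef_rot': array([-3.89712203e-01, -3.11713031e+00,  2.43771053e-03]), 'ft_force': array([ 0.21936552, -0.68606794, -0.7336517 ]), 'wrist_torque': array([ 0.02236457, -0.02164325,  0.00934471]), 'gripper_force': 0.0, 'grip_width': 1.0032966794629397}
top [[503.23438128   0.         288.09045814]
 [  0.         503.23438128 205.46822071]
 [  0.           0.           1.        ]] [[-1.69763451e-02 -9.94190298e-01  1.06289485e-01  4.22299840e+02]
 [-9.99851040e-01  1.72112344e-02  1.29294007e-03 -3.39639904e+01]
 [-3.11480171e-03 -1.06251703e-01 -9.94334387e-01  1.28302383e+03]
 [ 0.00000000e+00  0.00000000e+00  0.00000000e+00  1.00000000e+00]]
side [[535.21878879   0.         276.80720028]
 [  0.         535.21878879 205.96814587]
 [  0.           0.           1.        ]] [[-9.37185872e-01 -2.43947772e-01  2.49343390e-01  2.40594953e+02]
 [-3.48803626e-01  6.64207017e-01 -6.61184596e-01  7.48753263e+02]
 [-4.32112032e-03 -7.06624740e-01 -7.07575299e-01  8.90222819e+02]
 [ 0.00000000e+00  0.00000000e+00  0.00000000e+00  1.00000000e+00]]
```

View pics/top0.png

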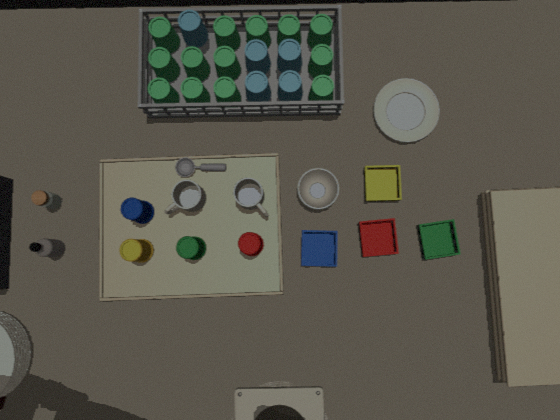

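View pics/side0.png

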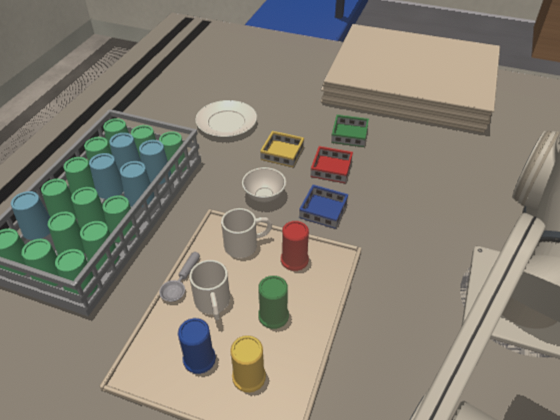

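The top view shows the beakers at about red (251,243), green (190,248), yellow (132,250) and blue (132,209). The mugs are at (188,197) and (249,194), and the bowl at (318,189). The cradles are blue (319,249), red (378,238), green (438,240) and yellow (382,184). The side view agrees, with nothing blocking the way.

```bash
cat >h.py <<'E'
import numpy as np,cv2
def cloud(d):
    K=d["intrinsics"];T=d["world_from_camera"];z=d["range_z"].astype(float)
    v,u=np.mgrid[:z.shape[0],:z.shape[1]]
    P=np.stack([(u-K[0,2])*z/K[0,0],(v-K[1,2])*z/K[1,1],z],-1)
    return P@T[:3,:3].T+T[:3,3],z>0
def mask(img,c):
    h,s,v=cv2.split(cv2.cvtColor(img,cv2.COLOR_RGB2HSV))
    h=h.astype(int);lo={"red":0,"yellow":27,"green":65,"blue":112}[c]
    dh=np.abs((h-lo+90)%180-90)
    return (dh<(9 if c!="green" else 16))&(s>120)&(v>40)
def circ(p,n=3):  # least squares circle centre
    A=np.c_[2*p,np.ones(len(p))];s=np.linalg.lstsq(A,(p**2).sum(1),rcond=None)[0]
    return s[:2],np.sqrt(s[2]+s[:2]@s[:2])
E
python3 - <<'E'
from h import *
B={"red":(251,243),"green":(190,248),"yellow":(132,250),"blue":(132,209)}
C={"blue":(319,249),"red":(378,238),"green":(438,240),"yellow":(382,184)}
for n in("top","side"):
    d=dict(np.load(n+"0.npz"));P,ok=cloud(d);
    top=dict(np.load("top0.npz"));PT,_=cloud(top)
    for c in B:
        m=mask(d["img"],c)&ok
        def near(uv,r): 
            w=PT[uv[1],uv[0]]; return np.hypot(*(P[...,:2]-w[:2]).transpose(2,0,1))<r
        q=P[m&near(B[c],50)]
        zt=np.percentile(q[:,2],97);t=q[q[:,2]>zt-8]
        hull=cv2.convexHull(t[:,:2].astype(np.float32));(cx,cy),r=cv2.minEnclosingCircle(hull)
        print(n,c,"beaker topz %.0f n%d"%(zt,len(t)),"mean",t[:,:2].mean(0).round(1),"mec",round(cx,1),round(cy,1),round(r,1),"R",round(np.hypot(cx,cy)))
        q=P[m&near(C[c],70)];a=cv2.minAreaRect(q[:,:2].astype(np.float32));f=q[q[:,2]<12]
        print("   cradle",np.round(a[0],1),np.round(a[1],1),round(a[2],1),"z",np.percentile(q[:,2],[3,97]).round(),"floor",f[:,:2].mean(0).round(1))
    h=P[ok&(P[...,2]>60)&(P[...,0]<560)&(P[...,1]>0)&(P[...,1]<400)&(P[...,0]>300)&(d["img"].max(-1)-d["img"].min(-1).astype(int)<40)]
    if n=="top":
        for uv in((188,197),(249,194)):
            w=PT[uv[1],uv[0]];k=h[np.hypot(*(h[:,:2]-w[:2]).T)<75];print("mug",w.round(),k[:,:2].min(0).round(),k[:,:2].max(0).round())
E
```

```text
top red beaker topz 103 n366 mean [462.   60.4] mec 462.2 60.4 26.6 R 466
   cradle [ 474.4 -257.1] [91.7 89. ] 4.5 z [-3. 31.] floor [ 473.9 -259. ]
top green beaker topz 104 n310 mean [454.3 204.4] mec 454.9 204.8 26.2 R 499
   cradle [ 466.1 -406.5] [87.3 87.3] 7.1 z [-2. 31.] floor [ 466.6 -411.4]
top yellow beaker topz 102 n391 mean [451.4 338.3] mec 450.9 338.5 27.0 R 564
   cradle [ 610.6 -272.2] [89.3 88.3] 0.2 z [-2. 31.] floor [ 612.6 -274.6]
top blue beaker topz 103 n340 mean [548.2 337.7] mec 548.4 337.6 26.8 R 644
   cradle [ 449.  -107.2] [87.  88.1] 87.1 z [-2. 30.] floor [ 449.8 -108.9]
mug [584. 222.  13.] [540. 185.] [560. 268.]
mug [589.  67.  12.] [530.  19.] [560.  85.]
side red beaker topz 103 n431 mean [460.5  63.7] mec 460.1 63.3 26.6 R 464
   cradle [ 473. -256.] [87.9 93.7] 4.2 z [ 1. 32.] floor [ 475.5 -270.9]Traceback (most recent call last):
  File "<stdin>", line 12, in <module>
    return _quantile_unchecked(
        a, q, axis, out, overwrite_input, method, keepdims, weights)
    return _ureduce(a,
                    func=_quantile_ureduce_func,
    ...<5 lines>...
                    overwrite_input=overwrite_input,
                    method=method)
    r = func(a, **kwargs)
    result = _quantile(arr,
                       quantiles=q,
    ...<2 lines>...
                       out=out,
                       weights=wgt)
    slices_having_nans = np.isnan(arr[-1, ...])
                                  ~~~^^^^^^^^^
IndexError: index -1 is out of bounds for axis 0 with size 0
```

```bash
python3 - <<'E'
import cv2
i=cv2.imread("pics/top0.png")
cv2.imwrite("pics/crop1.png",cv2.resize(i[150:305,95:295],None,fx=4,fy=3.85,interpolation=cv2.INTER_CUBIC))
E
```

```text
(no output)
```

View pics/crop1.png

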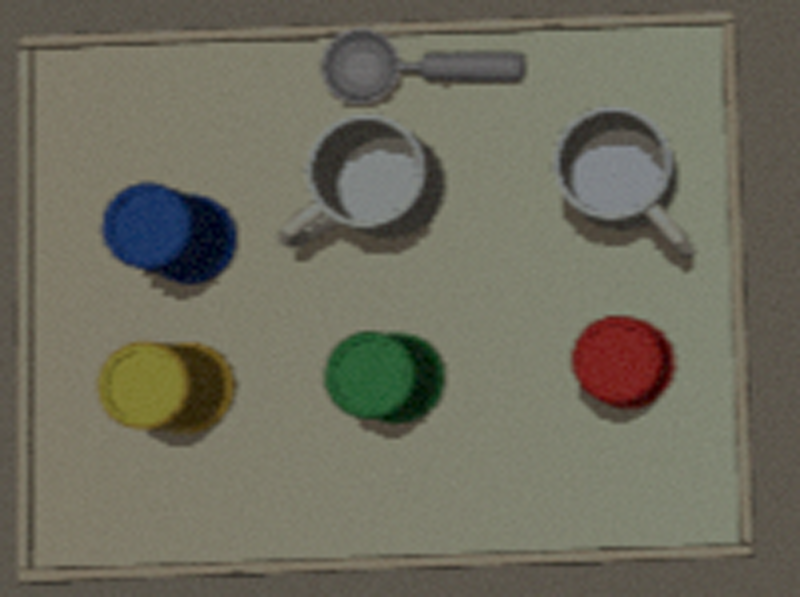

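The enlarged crop shows mug A's handle pointing towards green and blue, with its tip at crop pixel (285,238). Mug B's handle tip is at (690,255), and both are clear of a grasp that closes along world x. I'll align the tool y axis with world x, after which tx = dY, ty = dX and tz = -dZ. Yellow goes first.

Emit:
servo_tool(plan="-354 -186 0 0 0 0.12 70;-354 -186 0 0 0 0.24 70;-354 -186 0 0 0 0.36 70;-354 -186 0 0 0 0.48 70;-354 -186 0 0 0 0.6 70;-354 -186 0 0 0 0.72 70;-354 -186 0 0 0 0.84 70;-354 -186 0 0 0 0.96 70;-354 -186 0 0 0 1.08 70;-354 -186 0 0 0 1.2 70", grip_force=20)

```text
time: 0.93
tool_pos: [453.4, 335.5, 233.5]
eef_rot: [2.091, 2.344, -0.0]
ft_force: [-0.1, 1.3, -0.0]
grip_width: 0.792
gripper_force: 0.0
```

Emit:
servo_tool(plan="0 0 0 0 0 0.122 70;0 0 0 0 0 0.122 70;0 0 0 0 0 0.122 70;0 0 0 0 0 0.122 70")

```text
time: 1.27
tool_pos: [450.6, 338.6, 233.5]
eef_rot: [-2.217, -2.226, 0.001]
ft_force: [-0.0, -0.4, 0.1]
grip_width: 0.799
gripper_force: 0.0
```

Emit:
servo_tool(plan="0 0 40 0 0 0 70;0 0 80 0 0 0 70;0 0 120 0 0 0 70;0 0 150 0 0 0 70;0 0 170 0 0 0 70;0 0 176 0 0 0 70;0 0 176 0 0 0 70;0 0 176 0 0 0 40;0 0 176 0 0 0 40;0 0 176 0 0 0 40")

```text
time: 2.1
tool_pos: [452.0, 339.2, 59.4]
eef_rot: [2.22, 2.222, 0.005]
ft_force: [0.2, 1.3, 1.7]
grip_width: 0.615
gripper_force: 20.1
```

Emit:
servo_tool(plan="0 0 0 0 0 0 40;0 0 0 0 0 0 40;0 0 0 0 0 0 40;0 0 -4 0 0 0 40;0 0 -15 0 0 0 40")

```text
time: 2.52
tool_pos: [450.5, 337.7, 72.5]
eef_rot: [-2.221, -2.221, 0.003]
ft_force: [0.2, 0.4, -0.2]
grip_width: 0.612
gripper_force: 20.0
```

Emit:
servo_tool(plan="0 0 -30 0 0 0 40;0 0 -65 0 0 0 40;0 0 -100 0 0 0 40;-10 3 -125 0 0 0 40;-30 8 -130 0 0 0 40;-60 16 -130 0 0 0 40;-96 25 -130 0 0 0 40;-134 35 -130 0 0 0 40;-172 45 -130 0 0 0 40;-211 55 -130 0 0 0 40")

```text
time: 3.35
tool_pos: [506.2, 125.6, 203.8]
eef_rot: [2.22, 2.222, 0.001]
ft_force: [0.4, 0.3, -1.1]
grip_width: 0.612
gripper_force: 20.0
```

Emit:
servo_tool(plan="-39 10 0 0 0 0 40;-78 20 0 0 0 0 40;-117 31 0 0 0 0 40;-156 41 0 0 0 0 40;-195 51 0 0 0 0 40;-234 61 0 0 0 0 40;-273 71 0 0 0 0 40;-312 82 0 0 0 0 40;-350 92 0 0 0 0 40;-380 100 0 0 0 0 40")

```text
time: 4.18
tool_pos: [606.3, -255.9, 203.8]
eef_rot: [2.222, 2.219, 0.0]
ft_force: [0.6, 0.0, -0.8]
grip_width: 0.612
gripper_force: 20.0
```

Emit:
servo_tool(plan="-14 3 0 0 0 0 40;-20 5 0 0 0 0 40;-20 5 0 0 0 0 40;-20 5 0 0 0 0 40")

```text
time: 4.52
tool_pos: [610.7, -271.4, 202.7]
eef_rot: [-2.22, -2.221, -0.0]
ft_force: [-0.6, 0.4, -1.1]
grip_width: 0.613
gripper_force: 20.0
```

Emit:
servo_tool(plan="0 0 35 0 0 0 40;0 0 70 0 0 0 40;0 0 95 0 0 0 40;0 0 115 0 0 0 40;0 0 128 0 0 0 40;0 0 136 0 0 0 40;0 0 141 0 0 0 40;0 0 144 0 0 0 40;0 0 146 0 0 0 40;0 0 147 0 0 0 40")

```text
time: 5.35
tool_pos: [611.8, -272.9, 56.5]
eef_rot: [2.22, 2.221, 0.001]
ft_force: [-0.4, -0.4, -0.2]
grip_width: 0.612
gripper_force: 20.0
```

```bash
python3 - <<'E'
from station import robot
import cv2
s=robot.state();print(s["tool_pos"],s["ft_force"])
a=robot.snapshot("side")["img"][70:250,220:440,::-1];b=robot.snapshot("top")["img"][140:290,300:480,::-1]
f=lambda i:cv2.resize(i,(395,500 if i is b else 400))
cv2.imwrite("pics/p1.png",cv2.hconcat([cv2.resize(a,(400,400)),cv2.resize(b,(400,400))]))
E
```

```text
[ 611.75966602 -272.86551747   56.53273217] [-0.42219229 -0.40885744 -0.24332483]
```

View pics/p1.png

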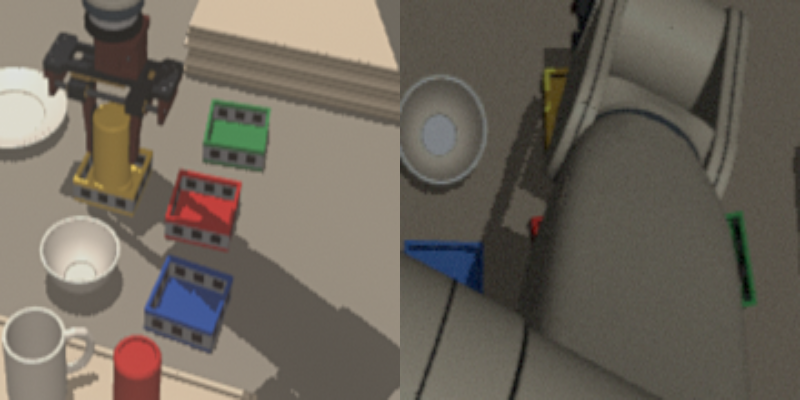

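The side view shows the yellow beaker inside its cradle, at about (112,150) in the left panel. I'll lower it the last 2 mm and release it.

Emit:
servo_tool(plan="0 0 1 0 0 0 40;0 0 2 0 0 0 40;0 0 2.5 0 0 0 40;0 0 2.5 0 0 0 70;0 0 2.5 0 0 0 70;0 0 2.5 0 0 0 70;0 0 2.5 0 0 0 70;0 0 -10 0 0 0 70;0 0 -45 0 0 0 70;0 0 -85 0 0 0 70")

```text
time: 6.28
tool_pos: [609.4, -271.9, 139.6]
eef_rot: [-2.218, -2.218, 0.003]
ft_force: [0.8, -0.6, 1.2]
grip_width: 0.796
gripper_force: 0.0
```

Emit:
servo_tool(plan="0 0 -40 0 0 0 70;10 -3 -80 0 0 0 70;40 -13 -93 0 0 0 70;78 -26 -93 0 0 0 70;116 -38 -93 0 0 0 70;155 -51 -93 0 0 0 70;194 -64 -93 0 0 0 70;233 -77 -93 0 0 0 70;272 -89 -93 0 0 0 70;311 -102 -93 0 0 0 70")

```text
time: 7.12
tool_pos: [508.4, 39.9, 234.7]
eef_rot: [2.221, 2.22, 0.001]
ft_force: [0.2, -0.1, 0.4]
grip_width: 0.797
gripper_force: 0.0
```

Emit:
servo_tool(plan="39 -13 0 0 0 0 70;78 -26 0 0 0 0 70;117 -38 0 0 0 0 70;150 -48 0 0 0 0 70;166 -54 0 0 0 0 70;166 -54 0 0 0 0 70;166 -54 0 0 0 0 70;166 -54 0 0 0 0 70")

```text
time: 7.78
tool_pos: [455.4, 203.7, 234.1]
eef_rot: [2.221, 2.221, 0.0]
ft_force: [0.7, -0.4, -0.1]
grip_width: 0.799
gripper_force: 0.0
```

```bash
python3 - <<'E'
from station import robot
from h import *
d=robot.snapshot("side");P,ok=cloud(d);m=mask(d["img"],"yellow")&ok
q=P[m&(np.hypot(P[...,0]-611,P[...,1]+272)<45)&(P[...,2]>45)]
t=q[q[:,2]>92]
print(np.percentile(q[:,2],[50,90,98,100]),cv2.minEnclosingCircle(t[:,:2].astype(np.float32)),robot.state()["tool_pos"])
d=robot.snapshot("top");P,ok=cloud(d)
q=P[mask(d["img"],"yellow")&ok&(np.hypot(P[...,0]-611,P[...,1]+272)<45)&(P[...,2]>92)]
print(len(q),cv2.minEnclosingCircle(q[:,:2].astype(np.float32)) if len(q) else 0)
q=P[mask(d["img"],"green")&ok&(np.hypot(P[...,0]-455,P[...,1]-205)<45)&(P[...,2]>92)];print(len(q))
E
```

```text
Traceback (most recent call last):
IndexError: index -1 is out of bounds for axis 0 with size 0
```

```bash
cat >>h.py <<'E'
def foot(d,xy):  # depth only: things at beaker-foot height near xy
    P,ok=cloud(d);q=P[ok&(np.hypot(P[...,0]-xy[0],P[...,1]-xy[1])<50)&(P[...,2]>85)&(P[...,2]<115)]
    if len(q)<30:return len(q)
    z=np.median(q[:,2]);t=q[abs(q[:,2]-z)<8]
    (x,y),r=cv2.minEnclosingCircle(t[:,:2].astype(np.float32));A=np.linalg.lstsq(np.c_[t[:,:2]-t[:,:2].mean(0),np.ones(len(t))],t[:,2],rcond=None)[0]
    return np.round([len(t),x,y,r,z],1),"tilt",A[:2].round(3)
E
python3 - <<'E'
from station import robot
from h import *
for n in("top","side"):
    d=robot.snapshot(n);cv2.imwrite(f"pics/p2{n}.png",d["img"][:,:,::-1]);print(n,foot(d,(611,-272)))
E
```

```text
top (array([ 403. ,  612.6, -273.8,   27.8,   94.7]), 'tilt', array([0.004, 0.007]))
side 0
```

View pics/p2side.png

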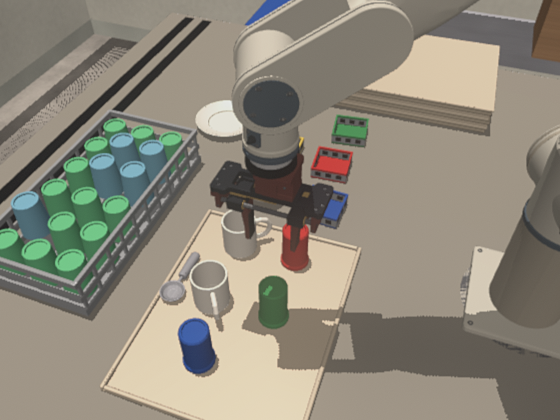

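The top depth puts the yellow beaker at (612.6, -273.8), upright. In the side view the green beaker stands at (273,302), with the gripper above it. Grasping green now.

Emit:
servo_tool(plan="0 0 40 0 0 0 70;0 0 80 0 0 0 70;0 0 120 0 0 0 70;0 0 150 0 0 0 70;0 0 170 0 0 0 70;0 0 176 0 0 0 70;0 0 176 0 0 0 70;0 0 176 0 0 0 40;0 0 176 0 0 0 40;0 0 176 0 0 0 40")

```text
time: 8.77
tool_pos: [456.3, 204.6, 59.2]
eef_rot: [2.221, 2.22, 0.004]
ft_force: [0.5, -0.8, 0.1]
grip_width: 0.609
gripper_force: 20.2
```

Emit:
servo_tool(plan="0 0 0 0 0 0 40;0 0 0 0 0 0 40;0 0 0 0 0 0 40;0 0 -4 0 0 0 40;0 0 -15 0 0 0 40;0 0 -50 0 0 0 40;0 0 -85 0 0 0 40;0 0 -120 0 0 0 40;0 0 -145 0 0 0 40;0 0 -145 0 0 0 40")

```text
time: 9.6
tool_pos: [458.0, 205.6, 208.8]
eef_rot: [2.219, 2.219, 0.015]
ft_force: [0.5, 0.2, -0.6]
grip_width: 0.614
gripper_force: 20.0
```

Emit:
servo_tool(plan="-15 0 0 0 0 0 40;-45 1 0 0 0 0 40;-84 1 0 0 0 0 40;-123 2 0 0 0 0 40;-162 3 0 0 0 0 40;-201 3 0 0 0 0 40;-240 4 0 0 0 0 40;-279 5 0 0 0 0 40;-318 5 0 0 0 0 40;-357 6 0 0 0 0 40")

```text
time: 10.43
tool_pos: [460.1, -154.3, 202.5]
eef_rot: [-2.221, -2.221, 0.0]
ft_force: [0.8, 0.3, -0.5]
grip_width: 0.612
gripper_force: 20.0
```

Emit:
servo_tool(plan="-39 1 0 0 0 0 40;-78 2 0 0 0 0 40;-117 3 0 0 0 0 40;-156 4 0 0 0 0 40;-195 4 0 0 0 0 40;-225 5 0 0 0 0 40;-245 5 0 0 0 0 40;-254 5 0 0 0 0 40;-254 5 0 0 0 0 40;-254 5 0 0 0 0 40")

```text
time: 11.27
tool_pos: [465.7, -405.7, 202.1]
eef_rot: [-2.221, -2.22, -0.0]
ft_force: [0.2, -0.4, -0.1]
grip_width: 0.611
gripper_force: 20.0
```

Emit:
servo_tool(plan="0 0 35 0 0 0 40;0 0 70 0 0 0 40;0 0 95 0 0 0 40;0 0 115 0 0 0 40;0 0 128 0 0 0 40;0 0 136 0 0 0 40;0 0 141 0 0 0 40;0 0 144 0 0 0 40;0 0 146 0 0 0 40;0 0 147 0 0 0 40")

```text
time: 12.1
tool_pos: [466.7, -407.0, 56.4]
eef_rot: [2.22, 2.221, 0.0]
ft_force: [-0.4, -0.3, -1.0]
grip_width: 0.613
gripper_force: 20.0
```

Emit:
servo_tool(plan="0 0 1 0 0 0 40;0 0 2 0 0 0 40;0 0 2.5 0 0 0 40;0 0 2.5 0 0 0 70;0 0 2.5 0 0 0 70;0 0 2.5 0 0 0 70;0 0 2.5 0 0 0 70;0 0 -10 0 0 0 70;0 0 -45 0 0 0 70;0 0 -85 0 0 0 70")

```text
time: 12.93
tool_pos: [464.8, -405.4, 140.0]
eef_rot: [-2.218, -2.218, 0.0]
ft_force: [0.6, -0.5, 0.1]
grip_width: 0.794
gripper_force: 0.0
```

Emit:
servo_tool(plan="0 0 -40 0 0 0 70;10 0 -80 0 0 0 70;40 0 -93 0 0 0 70;79 -1 -93 0 0 0 70;118 -1 -93 0 0 0 70;157 -1 -93 0 0 0 70;196 -2 -93 0 0 0 70;235 -2 -93 0 0 0 70;274 -2 -93 0 0 0 70;313 -3 -93 0 0 0 70")

```text
time: 13.77
tool_pos: [462.9, -92.0, 234.6]
eef_rot: [2.221, 2.22, 0.001]
ft_force: [0.6, 0.3, -0.7]
grip_width: 0.797
gripper_force: 0.0
```

Emit:
servo_tool(plan="39 0 0 0 0 0 70;78 -1 0 0 0 0 70;117 -1 0 0 0 0 70;145 -1 0 0 0 0 70;155 -1 0 0 0 0 70;155 -1 0 0 0 0 70;155 -1 0 0 0 0 70;155 -1 0 0 0 0 70")

```text
time: 14.43
tool_pos: [462.2, 60.2, 233.8]
eef_rot: [2.222, 2.22, -0.0]
ft_force: [-0.2, 0.0, -0.9]
grip_width: 0.797
gripper_force: 0.0
```

```bash
python3 - <<'E'
from station import robot
from h import *
d=robot.snapshot("top");print(foot(d,(466,-407)),foot(d,(611,-272)),foot(d,(462,60)),robot.state()["tool_pos"])
E
```

```text
(array([ 423. ,  468.3, -405.6,   27.5,   94.5]), 'tilt', array([-0.01, -0.02])) (array([ 401. ,  612.3, -272.7,   27.1,   94.7]), 'tilt', array([ 0.008, -0.005])) 0 [462.20471904  60.0204747  233.77129504]
```

Emit:
servo_tool(plan="0 0 40 0 0 0 70;0 0 80 0 0 0 70;0 0 120 0 0 0 70;0 0 150 0 0 0 70;0 0 170 0 0 0 70;0 0 176 0 0 0 70;0 0 176 0 0 0 70;0 0 176 0 0 0 40;0 0 176 0 0 0 40;0 0 176 0 0 0 40")

```text
time: 15.32
tool_pos: [463.3, 61.2, 59.1]
eef_rot: [2.221, 2.22, 0.003]
ft_force: [0.0, 1.1, 2.1]
grip_width: 0.608
gripper_force: 14.6
```

Emit:
servo_tool(plan="0 0 0 0 0 0 40;0 0 0 0 0 0 40;0 0 0 0 0 0 40;0 0 -4 0 0 0 40;0 0 -15 0 0 0 40;0 0 -50 0 0 0 40;0 0 -85 0 0 0 40;0 0 -120 0 0 0 40;0 0 -145 0 0 0 40;0 0 -145 0 0 0 40")

```text
time: 16.15
tool_pos: [465.2, 61.8, 208.2]
eef_rot: [2.217, 2.217, 0.012]
ft_force: [0.2, 0.9, -0.0]
grip_width: 0.61
gripper_force: 20.0
```

Emit:
servo_tool(plan="-15 0 0 0 0 0 40;-45 2 0 0 0 0 40;-84 3 0 0 0 0 40;-123 5 0 0 0 0 40;-162 6 0 0 0 0 40;-201 8 0 0 0 0 40;-240 9 0 0 0 0 40;-279 11 0 0 0 0 40;-306 12 0 0 0 0 40;-318 12 0 0 0 0 40")

```text
time: 16.98
tool_pos: [473.9, -259.8, 202.2]
eef_rot: [2.224, 2.218, -0.0]
ft_force: [0.2, 0.2, -0.2]
grip_width: 0.608
gripper_force: 20.0
```

Emit:
servo_tool(plan="0 0 0 0 0 0 40;0 0 0 0 0 0 40;0 0 35 0 0 0 40;0 0 70 0 0 0 40;0 0 95 0 0 0 40;0 0 115 0 0 0 40;0 0 128 0 0 0 40;0 0 136 0 0 0 40;0 0 142 0 0 0 40;0 0 145 0 0 0 40")

```text
time: 17.82
tool_pos: [474.2, -255.5, 57.4]
eef_rot: [-2.219, -2.223, 0.0]
ft_force: [0.1, 0.7, -0.2]
grip_width: 0.607
gripper_force: 20.0
```

Emit:
servo_tool(plan="0 0 2 0 0 0 40;0 0 4 0 0 0 40;0 0 4.5 0 0 0 40;0 0 4.5 0 0 0 70;0 0 4.5 0 0 0 70;0 0 4.5 0 0 0 70;0 0 4.5 0 0 0 70;0 0 -10 0 0 0 70;0 0 -45 0 0 0 70;0 0 -83 0 0 0 70")

```text
time: 18.65
tool_pos: [472.7, -255.9, 140.0]
eef_rot: [-2.218, -2.218, 0.002]
ft_force: [0.5, -0.9, 0.5]
grip_width: 0.802
gripper_force: 0.0
```

Emit:
servo_tool(plan="0 0 -40 0 0 0 70;10 0 -80 0 0 0 70;40 5 -93 0 0 0 70;79 10 -93 0 0 0 70;118 15 -93 0 0 0 70;157 20 -93 0 0 0 70;196 25 -93 0 0 0 70;235 30 -93 0 0 0 70;274 35 -93 0 0 0 70;313 40 -93 0 0 0 70")

```text
time: 19.48
tool_pos: [514.0, 58.2, 233.8]
eef_rot: [2.221, 2.221, 0.0]
ft_force: [0.7, -0.1, 0.4]
grip_width: 0.797
gripper_force: 0.0
```

Emit:
servo_tool(plan="39 5 0 0 0 0 70;78 10 0 0 0 0 70;117 15 0 0 0 0 70;156 20 0 0 0 0 70;195 25 0 0 0 0 70;234 30 0 0 0 0 70;265 33 0 0 0 0 70;281 34.5 0 0 0 0 70;281 34.5 0 0 0 0 70;281 34.5 0 0 0 0 70")

```text
time: 20.32
tool_pos: [548.2, 337.2, 233.1]
eef_rot: [2.22, 2.223, -0.002]
ft_force: [-0.1, -0.4, -0.1]
grip_width: 0.792
gripper_force: 0.0
```

```bash
python3 - <<'E'
from station import robot
from h import *
d=robot.snapshot("top");print(foot(d,(474,-257)),foot(d,(466,-407)),foot(d,(611,-272)),robot.state()["tool_pos"])
d=robot.snapshot("side");cv2.imwrite("pics/p3.png",d["img"][:,:,::-1])
E
```

```text
(array([ 415. ,  475.4, -256.8,   27.2,   94.6]), 'tilt', array([ 0.012, -0.013])) (array([ 422. ,  467.5, -405.1,   27.3,   94.4]), 'tilt', array([ 0.   , -0.002])) (array([ 407. ,  612.1, -273.3,   27.2,   94.7]), 'tilt', array([ 0.008, -0.009])) [548.28678075 336.27224142 233.25232695]
```

View pics/p3.png

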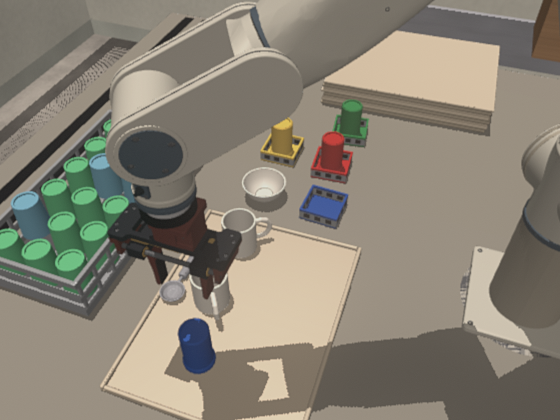

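The side view shows yellow (282,137), red (332,152) and green (351,122) standing in their cradles. Blue is alone at (197,346) under the gripper, and its cradle at (323,206) is free.

Emit:
servo_tool(plan="0 0 40 0 0 0 70;0 0 80 0 0 0 70;0 0 120 0 0 0 70;0 0 150 0 0 0 70;0 0 170 0 0 0 70;0 0 176 0 0 0 70;0 0 176 0 0 0 70;0 0 176 0 0 0 40;0 0 176 0 0 0 40;0 0 176 0 0 0 40")

```text
time: 21.25
tool_pos: [549.8, 337.7, 59.7]
eef_rot: [2.221, 2.221, 0.005]
ft_force: [0.6, -0.9, 6.4]
grip_width: 0.61
gripper_force: 19.8
```

Emit:
servo_tool(plan="0 0 0 0 0 0 40;0 0 0 0 0 0 40;0 0 0 0 0 0 40;0 0 -4 0 0 0 40;0 0 -15 0 0 0 40;0 0 -50 0 0 0 40;0 0 -85 0 0 0 40;0 0 -120 0 0 0 40;0 0 -145 0 0 0 40;0 0 -145 0 0 0 40")

```text
time: 22.08
tool_pos: [551.5, 339.2, 210.1]
eef_rot: [2.219, 2.22, 0.017]
ft_force: [1.1, -0.2, -0.1]
grip_width: 0.611
gripper_force: 20.0
```

Emit:
servo_tool(plan="-15 -3 0 0 0 0 40;-45 -10 0 0 0 0 40;-83 -19 0 0 0 0 40;-121 -27 0 0 0 0 40;-159 -36 0 0 0 0 40;-197 -44 0 0 0 0 40;-235 -53 0 0 0 0 40;-273 -61 0 0 0 0 40;-311 -70 0 0 0 0 40;-349 -78 0 0 0 0 40")

```text
time: 22.92
tool_pos: [468.0, -13.6, 201.6]
eef_rot: [-2.22, -2.22, 0.003]
ft_force: [0.3, 0.4, -0.3]
grip_width: 0.612
gripper_force: 20.0
```

Emit:
servo_tool(plan="-38 -9 0 0 0 0 40;-68 -15 0 0 0 0 40;-87 -20 0 0 0 0 40;-95.5 -21.5 0 0 0 0 40;-95.5 -21.5 0 0 0 0 40;-95.5 -21.5 0 0 0 0 40;-95.5 -21.5 35 0 0 0 40;-95.5 -21.5 70 0 0 0 40;-95.5 -21.5 95 0 0 0 40;-95.5 -21.5 105 0 0 0 40")

```text
time: 23.75
tool_pos: [447.3, -105.3, 94.7]
eef_rot: [-2.216, -2.22, 0.004]
ft_force: [-0.5, 0.5, -1.9]
grip_width: 0.611
gripper_force: 20.0
```

Emit:
servo_tool(plan="0 0 12 0 0 0 40;0 0 23 0 0 0 40;0 0 31 0 0 0 40;0 0 37 0 0 0 40;0 0 40 0 0 0 40;0 0 42 0 0 0 40")

```text
time: 24.25
tool_pos: [449.4, -106.9, 55.7]
eef_rot: [2.221, 2.222, 0.0]
ft_force: [-0.3, -1.8, 8.3]
grip_width: 0.607
gripper_force: 20.0
```

Emit:
servo_tool(plan="0 0 1 0 0 0 40;0 0 2 0 0 0 40;0 0 2.5 0 0 0 40;0 0 2.5 0 0 0 70;0 0 2.5 0 0 0 70;0 0 2.5 0 0 0 70;0 0 2.5 0 0 0 70;0 0 -10 0 0 0 70;0 0 -45 0 0 0 70;0 0 -83 0 0 0 70")

```text
time: 25.08
tool_pos: [447.6, -106.8, 138.1]
eef_rot: [-2.218, -2.218, 0.004]
ft_force: [0.3, -1.1, -0.1]
grip_width: 0.799
gripper_force: 0.0
```

Emit:
servo_tool(plan="0 0 -40 0 0 0 70;0 0 -80 0 0 0 70;40 0 -90 0 0 0 70;80 0 -90 0 0 0 70;120 0 -90 0 0 0 70;160 0 -90 0 0 0 70;200 0 -90 0 0 0 70;240 0 -90 0 0 0 70;270 0 -90 0 0 0 70;270 0 -90 0 0 0 70")

```text
time: 25.92
tool_pos: [449.3, 167.2, 228.8]
eef_rot: [-2.217, -2.226, -0.003]
ft_force: [-0.3, -0.6, 0.1]
grip_width: 0.799
gripper_force: 0.0
```

```bash
python3 - <<'E'
from station import robot
from h import *
d=robot.snapshot("top")
for p in((449,-107),(474,-257),(466,-407),(611,-272)):print(foot(d,p))
a=robot.snapshot("side")["img"]
cv2.imwrite("pics/p4.png",cv2.resize(cv2.hconcat([d["img"],a])[:,:,::-1],(800,300)))
E
```

```text
(array([ 410. ,  450.3, -106.1,   26.8,   94.3]), 'tilt', array([ 0.01 , -0.015]))
(array([ 417. ,  475.4, -256.9,   27.2,   94.8]), 'tilt', array([ 0.008, -0.011]))
(array([ 421. ,  467.7, -405.7,   27.7,   94.6]), 'tilt', array([ 0.007, -0.012]))
(array([ 401. ,  612.3, -273.5,   27.6,   94.5]), 'tilt', array([-0.003, -0.004]))
```

View pics/p4.png

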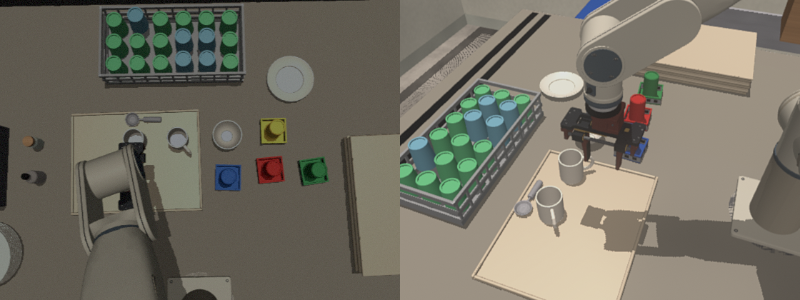

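The picture shows all four beakers in their cradles, at blue (228,177), red (269,170), green (313,171) and yellow (273,131). All four read upright at the same height, both mugs are unmoved, and the arm is clear.

```bash
python3 -c "
from station import robot
print(robot.sign_off())"
```

```text
the job is handed in; nothing more can be done
None
```

The job is handed in: each beaker stands mouth down in the cradle of its own colour, within about 2 mm of centre by the top camera, and both mugs look unmoved; sign-off returned no verdict.

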